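# Refit the stop pin of the heel-lift jig by feel

## Robot

A 7-joint arm with a two-finger parallel gripper is mounted at the origin on a cart in front of the work surface, level with it; the furniture and walls round the work are solid. World frame = base frame: x ahead of the robot, y to its left, z up, the work surface at z = 0. Lengths are in m, angles in rad, forces in N, time in s.
With the tool pointing down it reaches from about 0.4 to 0.875 m from the base axis. Payload 6.5 kg.
Tool frame: the origin (TCP) lies midway between the tips of the shut fingers; the grasp point (between the pads) lies 19 mm behind it (manip.grip_point_offset is the distance from the TCP to the grasp point, in m); y points along the fingers, x is the direction in which the jaws open and shut, and the axes are right-handed (so a half turn about y gives the same grasp; the last joint's range is limited). The gripper opens to 85 mm and grips with 20 to 120 N. Pads are 22 mm wide; open, the fingers measure 114 mm over their backs; the gripper's body (76 mm by 85 mm) begins 54 mm behind the grasp point. The pads swing forward as they close: fully open they stand 13 mm farther back than shut.
Start: joints at [1.056, 0.536, -0.004, 1.538, 0.003, 1.067, -0.071], TCP at [0.282, -0.586, 0.202] pointing down, gripper open.
Joint ranges: [-2.7, 2.7], [-0.37, 2.16], [-1.27, 1.26], [0.24, 2.4], [-1.31, 4.45], [0.19, 1.91], [-2.76, 2.76]. Speed limits (rad/s): [2.39, 2.39, 3.14, 3.14, 3.14, 3.14, 3.14].

## Interface

Orientations are given as a rotation vector (axis times angle).
In Python, from station import manip, read_camera gives the robot as it stands.
- The arm moves only by the tool drive_tool, never from a script. Its argument "motion" is a list of rows, each an object of numbers: "claw": the finger opening in mm, from 0 to 85.4; "dx", "dy", "dz": the shift along the tool's x, y, z in mm; "turn": the turn about the tool's y in rad. In form: [{"claw": .., "dx": .., "dy": .., "dz": .., "turn": ..}, ...]. A call has 1 to 12 rows; each row shifts and turns the commanded pose from where the row before left it, along the tool's axes as they then stand; what a row does not reach is not made up. A row lasts 1/12 s, in which the tool goes at most 41.7 mm and 7.16 degrees, less where a joint would pass 70% of its speed; a pose out of reach is approached as far as the arm can. A call is refused whole if a number of a shift passes 41.7 or a number of a turn 0.125, either way. A call with a gripper value outside its range is refused whole. The fingers move at their own pace and stop on an object; the grip force is fixed at half the most. Time passes only in rows, so rows that do not move let the fingers close. It gives the time, the measured TCP pose, the force and the opening at its end, in the units of the state.
- manip.get_obs(): the state, without advancing time (a new reading comes with each control period).
- read_camera(name): name is "side" or "top"; returns a dict with "pixels" (480x640x3 uint8, red, green, blue), "range_z" (480x640 float32, m along the optical axis (not along the pixel's ray), 0 where there is no reading), "vertical_fov" (degrees; the focal length in pixels is half the picture's height over the tangent of half this angle, whatever the lens; pixels are square), "cx", "cy" (the principal point, pixels), "cam_to_world" (4x4, takes a point from camera to world coordinates). Camera axes: x right, y down, z forward; pixel columns grow to the right and rows downward; lengths in m; the calibration is good to about 2 mm. A picture is of the moment at which its call begins.
- manip.sign_off(): hands the job in, once; it reports no verdict.
The state is a dict: "time": time; "joints": joint angles; "joint_velocities": joint speeds; "tau": joint torques, N m; "tool_pos": TCP position; "eef_rot": TCP orientation; "force": force on the tool from outside, world axes, zero at the start; "ft_torque": the same for the moment, N m; "grip_width": finger opening in m.
Only numpy, scipy, OpenCV 4.12 (cv2) and the standard library are available. Lean on these libraries where they do the work, as an engineer would, in place of code of your own. Each camera call takes 0.05 s, during which the arm holds its last target.

## Task

Pull the red-headed stop pin out of the wooden rack and fit it upright in the brush-sealed socket of the aluminium heel-lift jig. The hole is hidden under the bristles and is not in the middle of the seal, so slide the pin's foot about on the floor under the bristles with light pressure, never pushing or hitting hard, until it drops in; then push it gently down to the bottom of the hole and let go. Leave the blue pin, the heel lift on the jig, the tack tin and the tape roll where they are.

Things in the scene. Friction and masses are not known exactly. Their poses are not given: they have to be found in the camera images.
- pin_head (a point): Centre of the red square head of the stop pin (86 mm long, about 80 g, standing upright in the rack). The head is 22 x 22 mm wide, 36 mm tall, faces along this frame's x and y; z points up the pin. Below it a round steel shank, 14 mm diameter, 50 mm long, foot chamfered; the foot's end is 68 mm below this point.
- pin_tip (a point): Centre of the foot end of the same red pin, on its axis. A narrow red ring on the shank, 40 to 42 mm above the foot, is level with the jig's top when the pin is home. The foot stands 10 mm above the bench in the rack, in a loose hole 35 mm deep, so the pin must rise 35 mm to be free.
- rack: Fixed wooden rack block, 120 (x) x 50 (y) x 45 mm tall, origin at the centre of its underside. Two holes on its x axis at x = -35 and +35 mm hold the red and the blue pin, either way round; taking a pin with the fingers closing along the rack's y clears the other one.
- jig: Fixed aluminium heel-lift jig, a block 160 (x) x 110 (y) x 60 mm tall with flat top, origin at the centre of its underside, z up. A fence stands 4 mm above the top at its +x end; a leather heel lift lies loose on the top between fence and socket.
- seal (a point): Middle of the round black brush seal, level with the jig's top, 35 mm from the jig's centre towards its -x end. It fills a round opening of 44 mm; its bristles give way without noticeable force and hide the floor and hole under them. With the pin home its foot is 42 mm below this point and its head's underside 8 mm above. Pin and jig must not press on each other with more than 25 N.
- spare_head (a point): Centre of the blue square head of the other pin, which stays in the rack; same shape as the red one.
- lift: Brown leather heel lift, 65 x 69 x 9 mm, lying loose on the jig's top; origin at the centre of its underside. To be left alone.
- tack_tin: Round open tin of tacks, 68 mm wide, 24 mm tall, on the bench; origin at the centre of its underside. To be left alone.
- tape: Roll of masking tape, about 110 mm wide, 36 mm tall, lying on the bench; origin at the centre of its underside. To be left alone.
- floor (a point): Point 12 mm straight below the seal's middle, level with the flat steel floor, which floats on a spring: gives from about 3 N, 3 N more per mm, stops dead after 3.5 mm. In it is an upright blind hole, 16 mm diameter, 1.5 mm chamfer, 30 mm deep, its centre 4 to 9 mm from this point in a direction that differs every time and is not reported.
There are look-alikes about, which are no part of the job. There is more than one size of the part that bears pin_head; the job needs the smallest.

How it is judged:
By the outcome, as a careful person would: the job done as asked, in the order asked, and still so for the second after the job is handed in, with the robot touching nothing.
It also fails if it takes over 72 s, if anything falls off the work surface, if the arm or the gripper's body presses on something with over 40 N, if the wrist force passes 120 N, or if a joint passes its speed limit or range.

## Working session

There is one attempt and no reset: what is moved stays moved. The work goes in short steps, Python scripts to look and compute and a tool call to move; the robot and the scene stay as the last step left them, time stands still between calls to the robot, and variables do not carry over. Pictures are saved under pics/ and viewed, and the job is handed in when it is done.

Besides the shell and the picture viewer there is one more tool, called after "Call:" as name([rows], argument=value, ...), one row to a line, values as JSON. drive_tool: Moves the arm, as the interface text tells. Its arguments: {"type":"object","properties":{"motion":{"type":"array","items":{"type":"object","properties":{"claw":{"type":"number"},"dx":{"type":"number"},"dy":{"type":"number"},"dz":{"type":"number"},"turn":{"type":"number"}}}}},"required":["motion"]}

```bash
ls; mkdir -p pics; python3 - <<'E'
from station import manip, read_camera
import cv2,numpy as np
print(manip.get_obs(), manip.grip_point_offset)
for n in("side","top"):
    c=read_camera(n); cv2.imwrite(f"pics/{n}0.png",c["pixels"][:,:,::-1]); np.savez(f"{n}0.npz",**c)
    print(n,c["vertical_fov"],c["cx"],c["cy"],c["cam_to_world"].round(3).tolist(), c.keys())
E
```

```text
pics
{'time': 0.0, 'joints': array([ 1.05578447,  0.53721381, -0.00443023,  1.53887664,  0.00260318,
        1.06730108, -0.07114095]), 'joint_velocities': array([ 0.00114104, -0.0011499 ,  0.00024391,  0.0027029 ,  0.00101851,
       -0.00039198,  0.0007358 ]), 'tau': array([-3.68977353e-04, -5.83410645e+01,  1.04860716e+00, -2.59106737e+01,
        1.23608537e-02,  9.40255966e-03, -1.29701877e-05]), 'tool_pos': array([ 0.28170446, -0.58501354,  0.20078098]), 'eef_rot': array([-1.38790592,  0.87367652, -0.87107341]), 'force': array([ 0.57423416, -0.03878143, -0.50972149]), 'ft_torque': array([-0.02209997, -0.01900143, -0.04572013]), 'grip_width': 0.08587772132405921} 0.0187
side 42.06347612649242 329.9770479688632 244.49428302814624 [[-0.904, -0.186, 0.385, 0.185], [-0.428, 0.405, -0.808, 0.468], [-0.006, -0.895, -0.445, 0.511], [0.0, 0.0, 0.0, 1.0]] dict_keys(['pixels', 'range_z', 'vertical_fov', 'cx', 'cy', 'cam_to_world'])
top 47.991896247590944 328.17059713277973 236.84734018112545 [[-0.008, -0.997, 0.08, 0.479], [-1.0, 0.009, 0.009, -0.285], [-0.01, -0.08, -0.997, 0.909], [0.0, 0.0, 0.0, 1.0]] dict_keys(['pixels', 'range_z', 'vertical_fov', 'cx', 'cy', 'cam_to_world'])
```

View pics/side0.png

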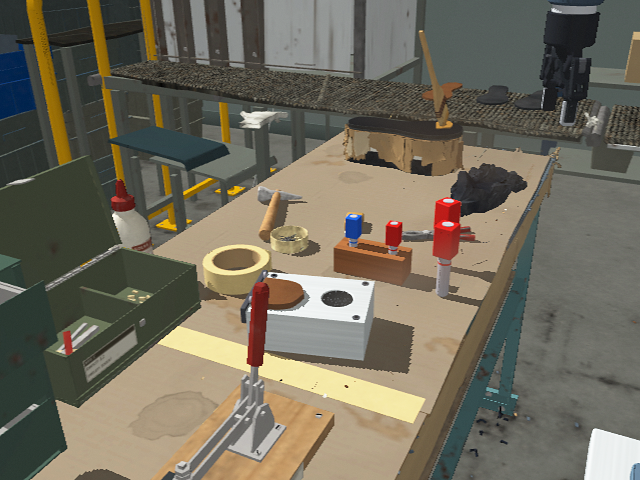

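View pics/top0.png

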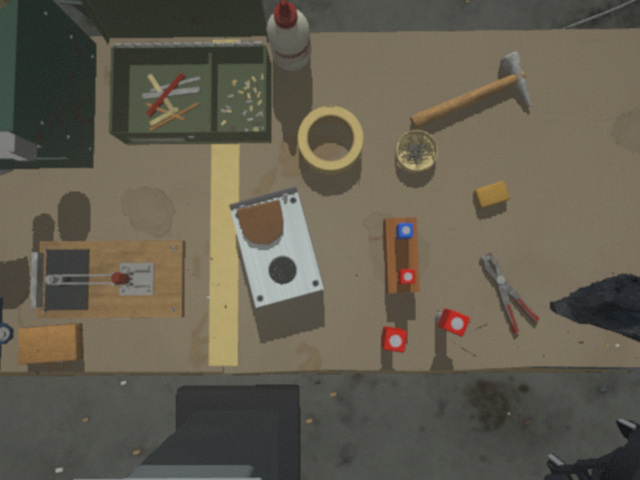

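Candidates for the red pin, by pixel:
- In the rack: side (394,233), top (407,276).
- Free-standing, larger: side (446,240), top (395,340).
- Free-standing, larger: side (447,210), top (455,322).
- Other red things: the clamp handle at side (258,320) and the bottle cap at side (121,195).

I choose the one standing in the rack, and will now crop and measure it.

```bash
cat > h.py <<'E'
import numpy as np,cv2
def load(n): return dict(np.load(n+".npz"))
def ray(c,u,v):
    f=240/np.tan(np.radians(float(c["vertical_fov"]))/2)
    d=np.array([(u-c["cx"])/f,(v-c["cy"])/f,1.]);T=c["cam_to_world"]
    return T[:3,3],T[:3,:3]@d
def plane(c,u,v,z):
    o,d=ray(c,u,v); return o+d*(z-o[2])/d[2]
def tri(c1,p1,c2,p2):
    o1,d1=ray(c1,*p1);o2,d2=ray(c2,*p2)
    s=np.linalg.lstsq(np.c_[d1,-d2],o2-o1,rcond=None)[0]
    a=o1+s[0]*d1;b=o2+s[1]*d2
    return (a+b)/2,np.linalg.norm(a-b)
def proj(c,P):
    f=240/np.tan(np.radians(float(c["vertical_fov"]))/2)
    T=c["cam_to_world"];q=T[:3,:3].T@(np.asarray(P)-T[:3,3])
    return np.array([q[0]/q[2]*f+c["cx"],q[1]/q[2]*f+c["cy"]])
def pts(c):
    f=240/np.tan(np.radians(float(c["vertical_fov"]))/2)
    v,u=np.mgrid[:480,:640];z=c["range_z"]
    P=np.stack([(u-c["cx"])/f*z,(v-c["cy"])/f*z,z],-1);T=c["cam_to_world"]
    return P@T[:3,:3].T+T[:3,3]
E
python3 - <<'E'
from h import *
s,t=load("side0"),load("top0")
cs=cv2.resize(s["pixels"][200:370,230:480,::-1],None,fx=3.2,fy=3.2,interpolation=cv2.INTER_CUBIC)
ct=cv2.resize(t["pixels"][180:350,225:480,::-1],None,fx=3.1,fy=3.1,interpolation=cv2.INTER_CUBIC)
cv2.imwrite("pics/cs.png",cs);cv2.imwrite("pics/ct.png",ct)
for n,c in(("side",s),("top",t)):
    h=cv2.cvtColor(c["pixels"],cv2.COLOR_RGB2HSV);P=pts(c)
    for nm,m in(("red",cv2.inRange(h,(0,170,110),(6,255,255))|cv2.inRange(h,(174,170,110),(180,255,255))),("blue",cv2.inRange(h,(105,150,80),(130,255,255)))):
        k,l,st,ce=cv2.connectedComponentsWithStats(m)
        for i in range(1,k):
            if st[i,4]>50:
                Q=P[(l==i)&(c["range_z"]>0)]
                print(n,nm,st[i],ce[i].round(1),np.percentile(Q,[5,50,95],axis=0).round(3).tolist())
E
```

```text
side red [111 180  10  26  51] [115.3 193.4] [[0.872, -0.214, 0.138], [0.876, -0.208, 0.146], [0.884, -0.2, 0.17]]
side red [ 433  197   32   63 1308] [446.1 227.8] [[0.377, -0.465, 0.079], [0.4, -0.369, 0.106], [0.429, -0.355, 0.122]]
side red [385 220  17  27 342] [393.2 233.8] [[0.474, -0.401, 0.064], [0.481, -0.386, 0.082], [0.492, -0.383, 0.097]]
side red [247 282  18  84 378] [252.9 321.2] [[0.482, 0.007, 0.117], [0.487, 0.021, 0.158], [0.49, 0.032, 0.195]]
side red [ 64 331   8  24 142] [ 67.5 342.2] [[0.792, -0.029, 0.015], [0.811, -0.012, 0.016], [0.831, 0.005, 0.018]]
side blue [346 214  16  25 325] [353.  226.5] [[0.543, -0.401, 0.064], [0.55, -0.385, 0.082], [0.562, -0.381, 0.097]]
top red [400 269  15  15 140] [406.7 275.8] [[0.474, -0.406, 0.092], [0.486, -0.394, 0.095], [0.495, -0.385, 0.098]]
top red [439 309  30  27 359] [452.5 321. ] [[0.403, -0.475, 0.089], [0.42, -0.453, 0.12], [0.432, -0.444, 0.123]]
top red [383 327  24  25 316] [393.9 338.1] [[0.38, -0.386, 0.107], [0.398, -0.37, 0.121], [0.408, -0.358, 0.123]]
top blue [398 224  14  14 108] [403.8 230.4] [[0.545, -0.403, 0.089], [0.552, -0.389, 0.096], [0.563, -0.384, 0.098]]
```

View pics/cs.png

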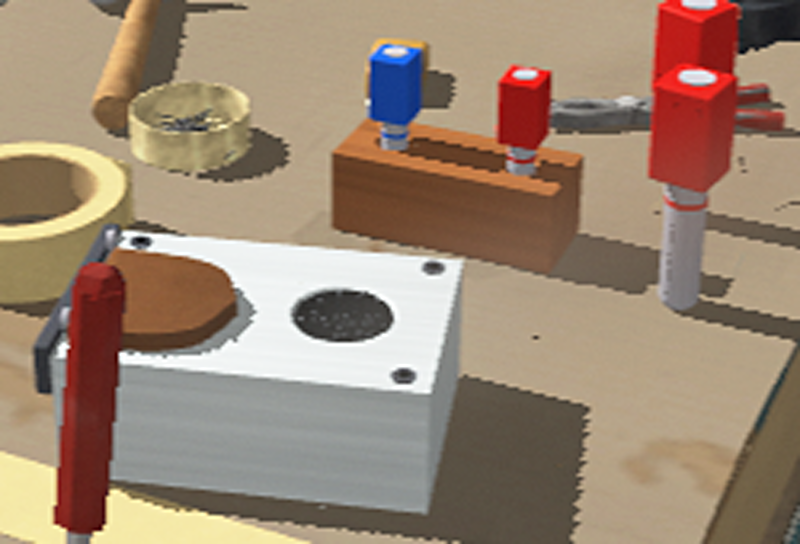

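View pics/ct.png

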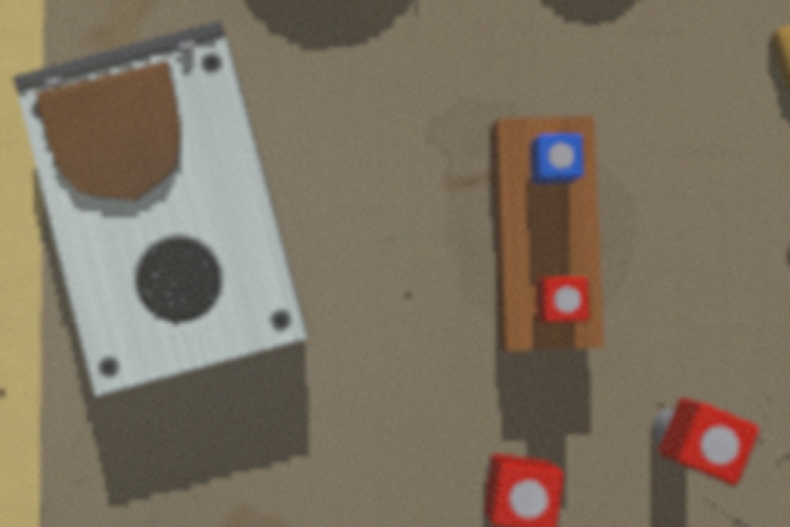

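The side crop shows the smallest red head in the rack at side (394,233), with a ring and white disc. The two bigger ones stand free. The seal is at about side (337,298) and top (283,270). Next I'll measure precisely.

```bash
python3 - <<'E'
from h import *
from scipy.spatial.transform import Rotation as R
from station import manip
s,t=load("side0"),load("top0")
def comp(c,m,near):
    k,l,st,ce=cv2.connectedComponentsWithStats(m)
    i=1+np.argmin(np.linalg.norm(ce[1:]-near,axis=1)); return (l==i).astype(np.uint8),st[i],ce[i]
# discs: bright low-sat pixels on heads
def disc(c,near):
    h=cv2.cvtColor(c["pixels"],cv2.COLOR_RGB2HSV)
    m=cv2.inRange(h,(0,0,110),(180,140,255))
    w=np.zeros_like(m);x,y=map(int,near);w[y-6:y+7,x-6:x+7]=255
    _,st,ce=comp(c,m&w,near);return st,ce
for nm,a,b in(("red",(408,276),(394,223)),("blue",(406,230),(353,216))):
    st1,p1=disc(t,a);st2,p2=disc(s,b)
    print(nm,st1,p1,st2,p2,tri(t,p1,s,p2))
# seal
P=[]
for c,a in((t,(283,270)),(s,(337,298))):
    g=cv2.cvtColor(c["pixels"],cv2.COLOR_RGB2GRAY)
    m=cv2.inRange(g,0,95);w=np.zeros_like(m);x,y=map(int,a);w[y-22:y+23,x-22:x+23]=255
    mm,st,ce=comp(c,cv2.morphologyEx(m&w,cv2.MORPH_CLOSE,np.ones((3,3))),a)
    ct=max(cv2.findContours(mm,0,1)[0],key=len);e=cv2.fitEllipse(ct);P.append(e[0]);print(st,ce,e)
print("seal",tri(t,P[0],s,P[1]),plane(t,*P[0],.06),plane(s,*P[1],.06))
# orientations from top
h=cv2.cvtColor(t["pixels"],cv2.COLOR_RGB2HSV)
m=cv2.inRange(h,(0,170,110),(6,255,255))|cv2.inRange(h,(174,170,110),(180,255,255))
P3=pts(t)
def rect(mask,z):
    ct=np.vstack(cv2.findContours(mask,0,1)[0]).reshape(-1,2)
    w=np.array([plane(t,u,v,z)[:2] for u,v in ct])*1000
    return cv2.minAreaRect(w.astype(np.float32))
mm,_,_=comp(t,m,(407,276));print("redhead rect",rect(mm,.096))
# jig top by depth
j=((P3[...,2]>.053)&(P3[...,2]<.068)&(abs(P3[...,0]-.5)<.2)&(abs(P3[...,1]+.21)<.11)).astype(np.uint8)
j,_,_=comp(t,cv2.morphologyEx(j,cv2.MORPH_OPEN,np.ones((3,3))),(278,250));print("jig",rect(j,.06), "z",np.median(P3[...,2][j>0]))
r=((P3[...,2]>.038)&(P3[...,2]<.052)&(abs(P3[...,0]-.5)<.2)&(abs(P3[...,1]+.39)<.05)).astype(np.uint8)
r,_,_=comp(t,r,(402,255));print("rack",rect(r,.045))
o=manip.get_obs();print(R.from_rotvec(o["eef_rot"]).as_matrix().round(3),o["tool_pos"])
E
```

```text
red [403 272  10   9  70] [407.48571429 276.17142857] [388 217  13   8  78] [394.11538462 219.88461538] (array([ 0.48384507, -0.39507831,  0.10277638]), np.float64(0.0008572121753002722))
blue [401 226  10   9  68] [405.61764706 229.82352941] [350 213   9   5  29] [353.44827586 215.20689655] (array([ 0.55373508, -0.39418179,  0.09851125]), np.float64(0.0004278295765154779))
[269 257  27  27 563] [282.12788632 269.81349911] ((282.1233215332031, 269.81378173828125), (25.727882385253906, 26.103723526000977), 48.24089050292969)
[322 291  31  16 386] [336.69170984 298.41968912] ((336.661865234375, 298.4263000488281), (15.177824974060059, 29.622312545776367), 90.43172454833984)
seal (array([ 0.49614456, -0.20405885,  0.05935162]), np.float64(2.0307427801132617e-05)) [ 0.49614106 -0.20411663  0.06      ] [ 0.49568872 -0.20309673  0.06      ]
redhead rect ((484.5608825683594, -395.1388854980469), (21.189599990844727, 20.961172103881836), 89.50846862792969)
jig ((534.306396484375, -194.54061889648438), (168.4485626220703, 110.1435775756836), 14.720223426818848) z 0.060142965901903045
rack ((519.7765502929688, -395.1382751464844), (119.96755981445312, 50.81907272338867), 1.268995761871338)
[[ 0.434 -0.001  0.901]
 [-0.901  0.001  0.434]
 [-0.002 -1.    -0.   ]] [ 0.28176633 -0.58508701  0.20088441]
```

Call:
drive_tool([
  {"claw": 85, "turn": 0.1065},
  {"claw": 85, "turn": 0.1065},
  {"claw": 85, "turn": 0.1065},
  {"claw": 85, "turn": 0.1065},
  {"claw": 85},
  {"claw": 85},
])

```text
invalid input at $.motion[0]: expected keys claw, dx, dy, dz, turn
```

```bash
cat > st.py <<'E'
from station import manip
from scipy.spatial.transform import Rotation as R
import sys,numpy as np
o=manip.get_obs();M=R.from_rotvec(o["eef_rot"]).as_matrix()
print("t",round(o["time"],2),"pos",(o["tool_pos"]*1000).round(1),"F",o["force"].round(2),"T",o["ft_torque"].round(2),"w",round(o["grip_width"]*1000,1))
print(M.round(3).tolist())
if len(sys.argv)>3:
    d=np.array([float(a) for a in sys.argv[1:4]])-o["tool_pos"]*1000
    print("delta tool",(M.T@d).round(1))
E
python3 st.py 484.5 -395.5 200
```

```text
t 0.1 pos [ 281.8 -585.1  200.9] F [ 0.07 -0.67 -0.27] T [-0.02  0.01 -0.01] w 85.0
[[0.434, -0.001, 0.901], [-0.901, 0.001, 0.434], [-0.002, -1.0, -0.0]]
delta tool [-82.8   1.  264.9]
```

Call:
drive_tool([
  {"claw": 85, "dx": 0, "dy": 0, "dz": 0, "turn": 0.1065},
  {"claw": 85, "dx": 0, "dy": 0, "dz": 0, "turn": 0.1065},
  {"claw": 85, "dx": 0, "dy": 0, "dz": 0, "turn": 0.1065},
  {"claw": 85, "dx": 0, "dy": 0, "dz": 0, "turn": 0.1065},
  {"claw": 85, "dx": 0, "dy": 0, "dz": 0, "turn": 0},
  {"claw": 85, "dx": 0, "dy": 0, "dz": 0, "turn": 0},
])

```text
time: 0.6
tool_pos: [0.282, -0.5853, 0.2013]
eef_rot: [-1.222, 1.191, -1.189]
force: [-0.2, -0.1, 0.1]
grip_width: 0.0851
```

```bash
python3 st.py 484.5 -395.5 200
```

```text
t 0.6 pos [ 282.  -585.3  201.3] F [-0.24 -0.1   0.06] T [ 0.02 -0.04 -0.01] w 85.1
[[0.026, -0.001, 1.0], [-1.0, 0.001, 0.026], [-0.001, -1.0, -0.001]]
delta tool [-184.5    1.3  207.4]
```

Call:
drive_tool([
  {"claw": 85, "dx": -18, "dy": 0, "dz": 20, "turn": 0},
  {"claw": 85, "dx": -18, "dy": 0, "dz": 20, "turn": 0},
  {"claw": 85, "dx": -18, "dy": 0, "dz": 20, "turn": 0},
  {"claw": 85, "dx": -18, "dy": 0, "dz": 20, "turn": 0},
  {"claw": 85, "dx": -18, "dy": 0, "dz": 20, "turn": 0},
  {"claw": 85, "dx": -18, "dy": 0, "dz": 20, "turn": 0},
  {"claw": 85, "dx": -18, "dy": 0, "dz": 20, "turn": 0},
  {"claw": 85, "dx": -18, "dy": 0, "dz": 20, "turn": 0},
  {"claw": 85, "dx": -18, "dy": 0, "dz": 20, "turn": 0},
  {"claw": 85, "dx": -18, "dy": 0, "dz": 20, "turn": 0},
  {"claw": 85, "dx": -4.5, "dy": 0, "dz": 7.4, "turn": 0},
  {"claw": 85, "dx": 0, "dy": 0, "dz": 0, "turn": 0},
])

```text
time: 1.6
tool_pos: [0.4877, -0.3937, 0.2015]
eef_rot: [-1.222, 1.187, -1.186]
force: [-0.3, -0.1, -0.8]
grip_width: 0.0849
```

```bash
python3 st.py 484.5 -395.5 62;python3 - <<'E'
from station import manip, read_camera
import cv2,numpy as np
ims=[]
for n in("side","top"):
    c=read_camera(n); np.savez(f"{n}1.npz",**c); ims.append(c["pixels"][:,:,::-1])
a=cv2.resize(ims[0][60:300,300:500],None,fx=2,fy=2);b=cv2.resize(ims[1][160:400,330:530],None,fx=2,fy=2)
cv2.imwrite("pics/p1.png",np.hstack([a,b]))
E
```

```text
t 1.6 pos [ 487.7 -393.7  201.5] F [-0.31 -0.11 -0.79] T [0.01 0.01 0.01] w 84.9
[[0.03, 0.001, 1.0], [-1.0, 0.001, 0.03], [-0.001, -1.0, 0.001]]
delta tool [  1.9 139.5  -3.4]
```

View pics/p1.png

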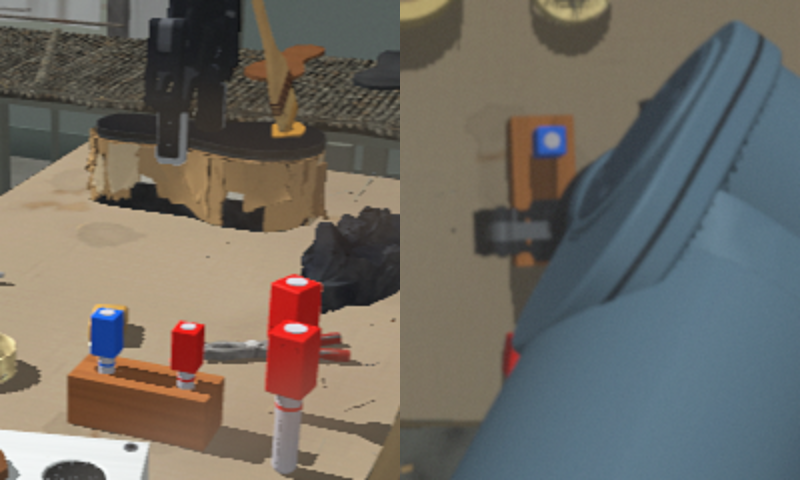

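The fingers straddle the red pin along world y, with the blue pin and the tall look-alikes clear. Descending.

Call:
drive_tool([
  {"claw": 85, "dx": 0, "dy": 0, "dz": 0, "turn": 0},
  {"claw": 85, "dx": 0, "dy": 20, "dz": 0, "turn": 0},
  {"claw": 85, "dx": 0, "dy": 20, "dz": 0, "turn": 0},
  {"claw": 85, "dx": 0, "dy": 20, "dz": 0, "turn": 0},
  {"claw": 85, "dx": 0, "dy": 15, "dz": 0, "turn": 0},
  {"claw": 85, "dx": 0, "dy": 0, "dz": 0, "turn": 0},
  {"claw": 85, "dx": 0, "dy": 0, "dz": 0, "turn": 0},
  {"claw": 85, "dx": 0, "dy": 0, "dz": 0, "turn": 0},
])

```text
time: 2.37
tool_pos: [0.485, -0.3979, 0.1278]
eef_rot: [-1.22, 1.192, -1.195]
force: [0.3, 0.4, 0.5]
grip_width: 0.0849
```

```bash
python3 st.py 484.5 -395.5 62
```

```text
t 2.37 pos [ 485.  -397.9  127.8] F [0.29 0.4  0.46] T [-0.01  0.04  0.03] w 84.9
[[0.022, 0.001, 1.0], [-1.0, -0.001, 0.022], [0.001, -1.0, 0.001]]
delta tool [-2.5 65.8 -0.5]
```

Call:
drive_tool([
  {"claw": 85, "dx": -2.4, "dy": 10, "dz": -0.5, "turn": 0},
  {"claw": 85, "dx": 0, "dy": 15, "dz": 0, "turn": 0},
  {"claw": 85, "dx": 0, "dy": 15, "dz": 0, "turn": 0},
  {"claw": 85, "dx": 0, "dy": 13, "dz": 0, "turn": 0},
  {"claw": 85, "dx": 0, "dy": 8, "dz": 0, "turn": 0},
  {"claw": 85, "dx": 0, "dy": 5, "dz": 0, "turn": 0},
  {"claw": 85, "dx": 0, "dy": 0, "dz": 0, "turn": 0},
  {"claw": 85, "dx": 0, "dy": 0, "dz": 0, "turn": 0},
  {"claw": 85, "dx": 0, "dy": 0, "dz": 0, "turn": 0},
  {"claw": 85, "dx": 0, "dy": 0, "dz": 0, "turn": 0},
])

```text
time: 3.2
tool_pos: [0.4851, -0.3945, 0.0615]
eef_rot: [-1.22, 1.191, -1.194]
force: [0.5, -0.4, -0.3]
grip_width: 0.0851
```

```bash
python3 st.py 484.5 -395.5 62;python3 - <<'E'
from station import manip, read_camera
import cv2,numpy as np
c=read_camera("side")
cv2.imwrite("pics/p2.png",cv2.resize(c["pixels"][150:300,310:480,::-1],None,fx=4,fy=4))
E
python3 st.py
```

```text
t 3.2 pos [ 485.1 -394.5   61.5] F [ 0.46 -0.37 -0.26] T [0.04 0.02 0.01] w 85.1
[[0.023, 0.001, 1.0], [-1.0, -0.001, 0.023], [0.001, -1.0, 0.001]]
delta tool [ 1.  -0.5 -0.6]
t 3.25 pos [ 485.1 -394.4   61.4] F [ 0.11 -0.3   0.55] T [-0.04  0.02 -0.02] w 84.7
[[0.023, 0.001, 1.0], [-1.0, -0.001, 0.023], [0.001, -1.0, 0.001]]
```

View pics/p2.png

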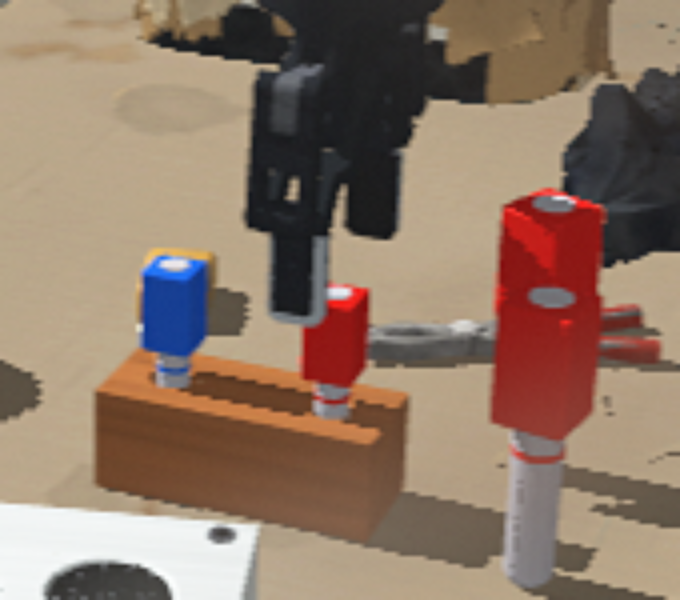

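The pads straddle the red head, at crop (335,335). Closing.

Call:
drive_tool([
  {"claw": 50, "dx": 0.6, "dy": 0, "dz": -0.5, "turn": 0},
  {"claw": 30, "dx": 0, "dy": 0, "dz": 0, "turn": 0},
  {"claw": 24, "dx": 0, "dy": 0, "dz": 0, "turn": 0},
  {"claw": 20, "dx": 0, "dy": 0, "dz": 0, "turn": 0},
  {"claw": 15, "dx": 0, "dy": 0, "dz": 0, "turn": 0},
  {"claw": 10, "dx": 0, "dy": 0, "dz": 0, "turn": 0},
  {"claw": 10, "dx": 0, "dy": 0, "dz": 0, "turn": 0},
  {"claw": 10, "dx": 0, "dy": 0, "dz": 0, "turn": 0},
  {"claw": 10, "dx": 0, "dy": 0, "dz": 0, "turn": 0},
])

```text
time: 4.0
tool_pos: [0.4844, -0.3949, 0.061]
eef_rot: [-1.22, 1.192, -1.193]
force: [-0.1, 0.5, 3.9]
grip_width: 0.0193
```

```bash
python3 st.py
```

```text
t 4.0 pos [ 484.4 -394.9   61. ] F [-0.13  0.51  3.88] T [-0.01  0.1   0.02] w 19.3
[[0.023, 0.0, 1.0], [-1.0, -0.0, 0.023], [0.0, -1.0, 0.0]]
```

Call:
drive_tool([
  {"claw": 10, "dx": 0, "dy": 0, "dz": 0, "turn": 0},
  {"claw": 10, "dx": 0, "dy": -3, "dz": 0, "turn": 0},
  {"claw": 10, "dx": 0, "dy": -4, "dz": 0, "turn": 0},
  {"claw": 10, "dx": 0, "dy": -4, "dz": 0, "turn": 0},
  {"claw": 10, "dx": 0, "dy": 0, "dz": 0, "turn": 0},
  {"claw": 10, "dx": 0, "dy": 0, "dz": 0, "turn": 0},
])

```text
time: 4.5
tool_pos: [0.4842, -0.3947, 0.0719]
eef_rot: [-1.22, 1.192, -1.193]
force: [-0.5, 0.2, -1.6]
grip_width: 0.0197
```

```bash
python3 st.py;python3 - <<'E'
from station import manip, read_camera
import cv2,numpy as np
c=read_camera("side")
cv2.imwrite("pics/p3.png",cv2.resize(c["pixels"][150:300,310:480,::-1],None,fx=4,fy=4))
E
```

```text
t 4.5 pos [ 484.2 -394.7   71.9] F [-0.46  0.25 -1.62] T [-0.01 -0.02 -0.01] w 19.7
[[0.023, 0.0, 1.0], [-1.0, -0.0, 0.023], [0.0, -1.0, 0.0]]
```

View pics/p3.png

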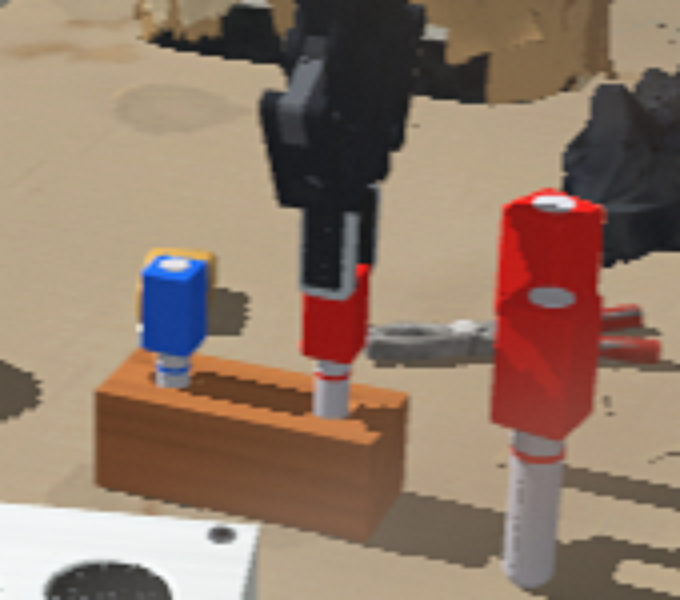

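The pin is held upright and rising from the hole; its ring is visible at crop (333,377). Lifting clear.

Call:
drive_tool([
  {"claw": 10, "dx": 0, "dy": -6, "dz": 0, "turn": 0},
  {"claw": 10, "dx": 0, "dy": -8, "dz": 0, "turn": 0},
  {"claw": 10, "dx": 0, "dy": -10, "dz": 0, "turn": 0},
  {"claw": 10, "dx": 0, "dy": -12, "dz": 0, "turn": 0},
  {"claw": 10, "dx": 0, "dy": -14, "dz": 0, "turn": 0},
  {"claw": 10, "dx": 0, "dy": -14, "dz": 0, "turn": 0},
  {"claw": 10, "dx": 0, "dy": -6, "dz": 0, "turn": 0},
  {"claw": 10, "dx": 0, "dy": 0, "dz": 0, "turn": 0},
  {"claw": 10, "dx": 0, "dy": 0, "dz": 0, "turn": 0},
])

```text
time: 5.3
tool_pos: [0.4843, -0.3948, 0.1422]
eef_rot: [-1.22, 1.192, -1.193]
force: [-0.3, 0.2, -0.7]
grip_width: 0.0197
```

```bash
python3 st.py 496.2 -204.2 142
```

```text
t 5.3 pos [ 484.3 -394.8  142.2] F [-0.26  0.19 -0.74] T [0.   0.02 0.01] w 19.7
[[0.023, 0.001, 1.0], [-1.0, -0.001, 0.023], [0.001, -1.0, 0.001]]
delta tool [-1.903e+02  1.000e-01  1.630e+01]
```

Call:
drive_tool([
  {"claw": 10, "dx": -10, "dy": 0, "dz": 1, "turn": 0},
  {"claw": 10, "dx": -18, "dy": 0, "dz": 2, "turn": 0},
  {"claw": 10, "dx": -22, "dy": 0, "dz": 2, "turn": 0},
  {"claw": 10, "dx": -22, "dy": 0, "dz": 2, "turn": 0},
  {"claw": 10, "dx": -22, "dy": 0, "dz": 2, "turn": 0},
  {"claw": 10, "dx": -22, "dy": 0, "dz": 2, "turn": 0},
  {"claw": 10, "dx": -22, "dy": 0, "dz": 2, "turn": 0},
  {"claw": 10, "dx": -22, "dy": 0, "dz": 2, "turn": 0},
  {"claw": 10, "dx": -18, "dy": 0, "dz": 1, "turn": 0},
  {"claw": 10, "dx": -10, "dy": 0, "dz": 0.3, "turn": 0},
  {"claw": 10, "dx": -2.3, "dy": 0, "dz": 0, "turn": 0},
  {"claw": 10, "dx": 0, "dy": 0, "dz": 0, "turn": 0},
])

```text
time: 6.3
tool_pos: [0.4958, -0.2035, 0.1413]
eef_rot: [-1.221, 1.192, -1.191]
force: [-0.5, 0.2, -0.3]
grip_width: 0.0195
```

Call:
drive_tool([
  {"claw": 10, "dx": 0, "dy": 0, "dz": 0, "turn": 0},
  {"claw": 10, "dx": 0, "dy": 0, "dz": 0, "turn": 0},
  {"claw": 10, "dx": 0, "dy": 0, "dz": 0, "turn": 0},
  {"claw": 10, "dx": 0, "dy": 0, "dz": 0, "turn": 0},
])

```text
time: 6.63
tool_pos: [0.4959, -0.2049, 0.1417]
eef_rot: [-1.22, 1.193, -1.194]
force: [-0.4, 0.9, -2.2]
grip_width: 0.0198
```

```bash
python3 st.py 496.2 -204.2 142;python3 - <<'E'
from station import manip, read_camera
import cv2,numpy as np
ims=[]
for n in("side","top"):
    c=read_camera(n); np.savez(f"{n}2.npz",**c); ims.append(c["pixels"][:,:,::-1])
a=cv2.resize(ims[0][150:350,230:430],None,fx=2,fy=2);b=cv2.resize(ims[1][160:360,180:380],None,fx=2,fy=2)
cv2.imwrite("pics/p4.png",np.hstack([a,b]))
E
```

```text
t 6.63 pos [ 495.9 -204.9  141.7] F [-0.44  0.86 -2.17] T [0.02 0.   0.  ] w 19.8
[[0.021, -0.0, 1.0], [-1.0, -0.0, 0.021], [0.0, -1.0, -0.0]]
delta tool [-0.7 -0.3  0.3]
```

View pics/p4.png

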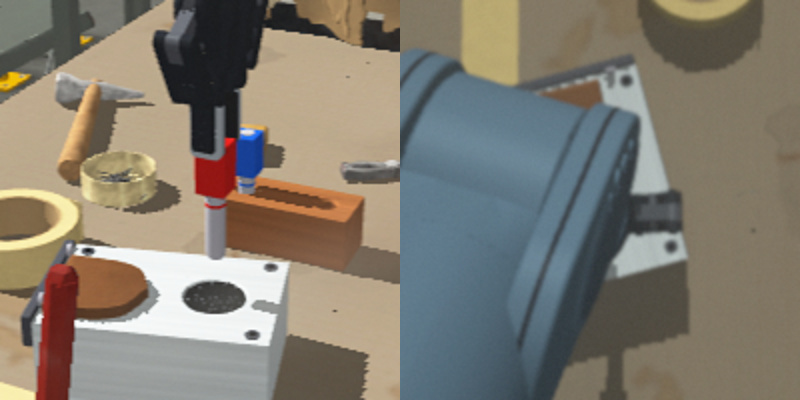

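```bash
python3 - <<'E'
from h import *
s=load("side2")
print(proj(s,[.496,-.2049,.0907]))
h=cv2.cvtColor(s["pixels"],cv2.COLOR_RGB2HSV)
for r in range(245,284,3):
    print(r,s["range_z"][r,328:348].round(3).tolist())
E
```

```text
[336.9824943  278.45330619]
245 [0.8240000009536743, 0.8209999799728394, 0.8209999799728394, 0.8159999847412109, 0.8190000057220459, 0.8209999799728394, 0.8190000057220459, 0.8149999976158142, 0.8159999847412109, 0.8149999976158142, 0.8159999847412109, 0.8140000104904175, 0.8140000104904175, 0.8159999847412109, 0.8149999976158142, 0.8169999718666077, 0.824999988079071, 1.0410000085830688, 1.0449999570846558, 1.0490000247955322]
248 [1.1330000162124634, 1.1330000162124634, 1.13100004196167, 1.1319999694824219, 0.8289999961853027, 0.8270000219345093, 0.8240000009536743, 0.8169999718666077, 0.8190000057220459, 0.8199999928474426, 0.8169999718666077, 0.8159999847412109, 0.8159999847412109, 0.8149999976158142, 0.8169999718666077, 1.0329999923706055, 1.0329999923706055, 1.031000018119812, 1.034000039100647, 1.034000039100647]
251 [1.1239999532699585, 1.1230000257492065, 1.1200000047683716, 1.1200000047683716, 0.8289999961853027, 0.8299999833106995, 0.828000009059906, 0.8259999752044678, 0.8259999752044678, 0.8240000009536743, 0.828000009059906, 0.8259999752044678, 0.8299999833106995, 0.828
[... 3432 characters left out ...]
9747276306, 0.9129999876022339, 0.8450000286102295, 0.8450000286102295, 0.8429999947547913, 0.843999981880188, 0.847000002861023, 0.8420000076293945, 0.8420000076293945, 1.0360000133514404, 1.034999966621399, 1.034999966621399, 1.031000018119812, 1.031999945640564, 1.031000018119812, 1.034999966621399]
281 [0.9070000052452087, 0.9039999842643738, 0.9079999923706055, 0.9039999842643738, 0.9070000052452087, 0.902999997138977, 0.902999997138977, 0.9049999713897705, 0.906000018119812, 0.9039999842643738, 0.902999997138977, 0.902999997138977, 0.906000018119812, 0.9049999713897705, 0.9039999842643738, 0.9039999842643738, 0.906000018119812, 0.9049999713897705, 0.906000018119812, 0.9039999842643738]
```

The foot's measured pixel (337,279) matches the prediction of (337,278.5), so the pin hangs upright over the seal. Lowering towards the floor (expected contact at TCP z of about 99 mm).

Call:
drive_tool([
  {"claw": 10, "dx": -0.7, "dy": 6, "dz": 0.3, "turn": 0},
  {"claw": 10, "dx": 0, "dy": 8, "dz": 0, "turn": 0},
  {"claw": 10, "dx": 0, "dy": 8, "dz": 0, "turn": 0},
  {"claw": 10, "dx": 0, "dy": 7, "dz": 0, "turn": 0},
  {"claw": 10, "dx": 0, "dy": 5, "dz": 0, "turn": 0},
  {"claw": 10, "dx": 0, "dy": 3, "dz": 0, "turn": 0},
  {"claw": 10, "dx": 0, "dy": 0, "dz": 0, "turn": 0},
  {"claw": 10, "dx": 0, "dy": 0, "dz": 0, "turn": 0},
  {"claw": 10, "dx": 0, "dy": 0, "dz": 0, "turn": 0},
  {"claw": 10, "dx": 0, "dy": 0, "dz": 0, "turn": 0},
])

```text
time: 7.57
tool_pos: [0.4967, -0.2035, 0.1051]
eef_rot: [-1.22, 1.192, -1.193]
force: [-0.3, 0.2, -0.8]
grip_width: 0.0196
```

```bash
python3 st.py 496.2 -204.2 104
```

```text
t 7.57 pos [ 496.7 -203.5  105.1] F [-0.32  0.24 -0.8 ] T [-0.08 -0.04 -0.  ] w 19.6
[[0.023, 0.001, 1.0], [-1.0, -0.0, 0.023], [0.0, -1.0, 0.001]]
delta tool [ 0.7  1.1 -0.5]
```

Call:
drive_tool([
  {"claw": 10, "dx": 0.3, "dy": 1, "dz": 2.3, "turn": 0},
  {"claw": 10, "dx": 0, "dy": 1, "dz": 2.5, "turn": 0},
  {"claw": 10, "dx": 0, "dy": 1, "dz": 0, "turn": 0},
  {"claw": 10, "dx": 0, "dy": 1, "dz": 0, "turn": 0},
  {"claw": 10, "dx": 0, "dy": 1, "dz": 0, "turn": 0},
  {"claw": 10, "dx": 0, "dy": 0, "dz": 0, "turn": 0},
  {"claw": 10, "dx": 0, "dy": 0, "dz": 0, "turn": 0},
  {"claw": 10, "dx": 0, "dy": 0, "dz": 0, "turn": 0},
])

```text
time: 8.23
tool_pos: [0.5011, -0.2035, 0.0997]
eef_rot: [-1.22, 1.192, -1.192]
force: [0.2, 0.2, -0.8]
grip_width: 0.0196
```

```bash
python3 st.py 496.2 -204.2 99
```

```text
t 8.23 pos [ 501.1 -203.5   99.7] F [ 0.21  0.17 -0.82] T [ 0.01 -0.03  0.03] w 19.6
[[0.023, -0.0, 1.0], [-1.0, 0.0, 0.023], [-0.0, -1.0, -0.0]]
delta tool [ 0.6  0.7 -4.9]
```

Call:
drive_tool([
  {"claw": 10, "dx": 0.3, "dy": 0.5, "dz": 0, "turn": 0},
  {"claw": 10, "dx": 0, "dy": 0.5, "dz": 0, "turn": 0},
  {"claw": 10, "dx": 0, "dy": 0.5, "dz": 0, "turn": 0},
  {"claw": 10, "dx": 0, "dy": 0, "dz": 0, "turn": 0},
  {"claw": 10, "dx": 0, "dy": 0, "dz": 0, "turn": 0},
])

```text
time: 8.65
tool_pos: [0.5015, -0.204, 0.0985]
eef_rot: [-1.22, 1.192, -1.193]
force: [0.3, -1.0, 3.1]
grip_width: 0.0196
```

Call:
drive_tool([
  {"claw": 10, "dx": 0, "dy": 0.5, "dz": 0, "turn": 0},
  {"claw": 10, "dx": 1.25, "dy": 0.2, "dz": -0.34, "turn": 0},
  {"claw": 10, "dx": 1.25, "dy": 0, "dz": -0.33, "turn": 0},
  {"claw": 10, "dx": 0, "dy": 0, "dz": 0, "turn": 0},
  {"claw": 10, "dx": 0, "dy": 0, "dz": 0, "turn": 0},
])

```text
time: 9.07
tool_pos: [0.5011, -0.2054, 0.0977]
eef_rot: [-1.219, 1.192, -1.191]
force: [1.2, 3.7, 4.6]
grip_width: 0.0195
```

Call:
drive_tool([
  {"claw": 10, "dx": 0.9, "dy": 0, "dz": -0.9, "turn": 0},
  {"claw": 10, "dx": 0.93, "dy": 0, "dz": -0.93, "turn": 0},
  {"claw": 10, "dx": 0, "dy": 0, "dz": 0, "turn": 0},
  {"claw": 10, "dx": 0, "dy": 0, "dz": 0, "turn": 0},
])

```text
time: 9.4
tool_pos: [0.4994, -0.2076, 0.0978]
eef_rot: [-1.219, 1.192, -1.192]
force: [0.1, 3.1, 4.6]
grip_width: 0.02
```

Call:
drive_tool([
  {"claw": 10, "dx": 0.33, "dy": 0, "dz": -1.25, "turn": 0},
  {"claw": 10, "dx": 0.33, "dy": 0, "dz": -1.25, "turn": 0},
  {"claw": 10, "dx": 0, "dy": 0, "dz": 0, "turn": 0},
  {"claw": 10, "dx": 0, "dy": 0, "dz": 0, "turn": 0},
])

```text
time: 9.73
tool_pos: [0.497, -0.209, 0.0978]
eef_rot: [-1.219, 1.191, -1.193]
force: [2.5, 3.6, 4.7]
grip_width: 0.0195
```

Call:
drive_tool([
  {"claw": 10, "dx": -0.33, "dy": 0, "dz": -1.25, "turn": 0},
  {"claw": 10, "dx": -0.33, "dy": 0, "dz": -1.25, "turn": 0},
  {"claw": 10, "dx": 0, "dy": 0, "dz": 0, "turn": 0},
  {"claw": 10, "dx": 0, "dy": 0, "dz": 0, "turn": 0},
])

```text
time: 10.07
tool_pos: [0.4943, -0.2089, 0.0978]
eef_rot: [-1.219, 1.191, -1.194]
force: [3.1, 0.9, 5.4]
grip_width: 0.0192
```

Call:
drive_tool([
  {"claw": 10, "dx": -0.9, "dy": 0, "dz": -0.9, "turn": 0},
  {"claw": 10, "dx": -0.93, "dy": 0, "dz": -0.93, "turn": 0},
  {"claw": 10, "dx": 0, "dy": 0, "dz": 0, "turn": 0},
  {"claw": 10, "dx": 0, "dy": 0, "dz": 0, "turn": 0},
])

```text
time: 10.4
tool_pos: [0.4922, -0.2075, 0.0977]
eef_rot: [-1.22, 1.191, -1.194]
force: [3.4, -0.5, 5.0]
grip_width: 0.0195
```

Call:
drive_tool([
  {"claw": 10, "dx": -1.25, "dy": 0, "dz": -0.34, "turn": 0},
  {"claw": 10, "dx": -1.25, "dy": 0, "dz": -0.33, "turn": 0},
  {"claw": 10, "dx": 0, "dy": 0, "dz": 0, "turn": 0},
  {"claw": 10, "dx": 0, "dy": 0, "dz": 0, "turn": 0},
])

```text
time: 10.73
tool_pos: [0.491, -0.2054, 0.0977]
eef_rot: [-1.221, 1.192, -1.194]
force: [2.2, -2.3, 4.5]
grip_width: 0.0198
```

Call:
drive_tool([
  {"claw": 10, "dx": -1.25, "dy": 0, "dz": 0.34, "turn": 0},
  {"claw": 10, "dx": -1.25, "dy": 0, "dz": 0.33, "turn": 0},
  {"claw": 10, "dx": 0, "dy": 0, "dz": 0, "turn": 0},
  {"claw": 10, "dx": 0, "dy": 0, "dz": 0, "turn": 0},
])

```text
time: 11.07
tool_pos: [0.4911, -0.2032, 0.0976]
eef_rot: [-1.221, 1.193, -1.194]
force: [1.3, -2.3, 6.5]
grip_width: 0.0198
```

Call:
drive_tool([
  {"claw": 10, "dx": -0.9, "dy": 0, "dz": 0.9, "turn": 0},
  {"claw": 10, "dx": -0.93, "dy": 0, "dz": 0.93, "turn": 0},
  {"claw": 10, "dx": 0, "dy": 0, "dz": 0, "turn": 0},
  {"claw": 10, "dx": 0, "dy": 0, "dz": 0, "turn": 0},
])

```text
time: 11.4
tool_pos: [0.4922, -0.2016, 0.0974]
eef_rot: [-1.222, 1.194, -1.194]
force: [-0.3, -3.5, 5.5]
grip_width: 0.0196
```

Call:
drive_tool([
  {"claw": 10, "dx": -0.33, "dy": 0, "dz": 1.25, "turn": 0},
  {"claw": 10, "dx": -0.33, "dy": 0, "dz": 1.25, "turn": 0},
  {"claw": 10, "dx": 0, "dy": 0, "dz": 0, "turn": 0},
  {"claw": 10, "dx": 0, "dy": 0, "dz": 0, "turn": 0},
])

```text
time: 11.73
tool_pos: [0.4939, -0.201, 0.0972]
eef_rot: [-1.223, 1.195, -1.193]
force: [-1.0, -2.4, 6.1]
grip_width: 0.0198
```

Call:
drive_tool([
  {"claw": 10, "dx": 0.33, "dy": 0, "dz": 1.25, "turn": 0},
  {"claw": 10, "dx": 0.33, "dy": 0, "dz": 1.25, "turn": 0},
  {"claw": 10, "dx": 0, "dy": 0, "dz": 0, "turn": 0},
  {"claw": 10, "dx": 0, "dy": 0, "dz": 0, "turn": 0},
])

```text
time: 12.07
tool_pos: [0.4956, -0.2012, 0.0969]
eef_rot: [-1.224, 1.197, -1.192]
force: [-3.6, -2.9, 6.8]
grip_width: 0.0195
```

```bash
python3 st.py 496.4 -204 98;python3 - <<'E'
from station import manip, read_camera
import cv2,numpy as np
c=read_camera("side")
cv2.imwrite("pics/p5.png",cv2.resize(c["pixels"][180:330,250:420,::-1],None,fx=4,fy=4))
E
```

```text
t 12.07 pos [ 495.6 -201.2   96.9] F [-3.59 -2.86  6.8 ] T [-0.82  0.8   0.01] w 19.5
[[0.021, -0.005, 1.0], [-1.0, -0.001, 0.021], [0.001, -1.0, -0.005]]
delta tool [ 2.8 -1.1  0.7]
```

View pics/p5.png

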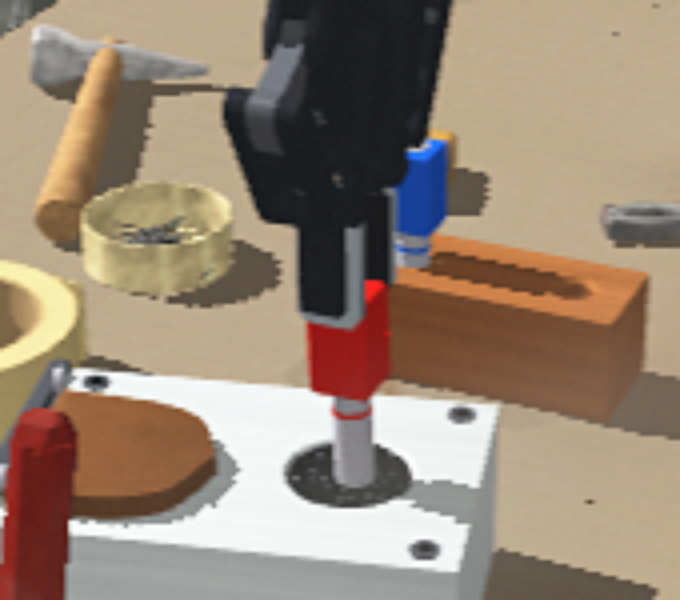

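Call:
drive_tool([
  {"claw": 10, "dx": 0.9, "dy": -0.6, "dz": 0.9, "turn": 0},
  {"claw": 10, "dx": 0.93, "dy": -0.4, "dz": 0.93, "turn": 0},
  {"claw": 10, "dx": 0, "dy": 0, "dz": 0, "turn": 0},
  {"claw": 10, "dx": 0, "dy": 0, "dz": 0, "turn": 0},
])

```text
time: 12.45
tool_pos: [0.4975, -0.2018, 0.0976]
eef_rot: [-1.223, 1.197, -1.19]
force: [-1.6, 0.4, 5.8]
grip_width: 0.0197
```

Call:
drive_tool([
  {"claw": 10, "dx": -1.0, "dy": -0.2, "dz": 1.0, "turn": 0},
  {"claw": 10, "dx": -1.0, "dy": 0, "dz": 1.0, "turn": 0},
  {"claw": 10, "dx": 0, "dy": 0, "dz": 0, "turn": 0},
  {"claw": 10, "dx": 0, "dy": 0, "dz": 0, "turn": 0},
])

```text
time: 12.78
tool_pos: [0.5017, -0.1992, 0.0984]
eef_rot: [-1.221, 1.193, -1.192]
force: [-2.0, -0.8, 2.6]
grip_width: 0.0195
```

Call:
drive_tool([
  {"claw": 10, "dx": -1.0, "dy": 0.2, "dz": -1.4, "turn": 0},
  {"claw": 10, "dx": -0.8, "dy": 0, "dz": -1.4, "turn": 0},
  {"claw": 10, "dx": 0, "dy": 0, "dz": 0, "turn": 0},
  {"claw": 10, "dx": 0, "dy": 0, "dz": 0, "turn": 0},
])

```text
time: 13.12
tool_pos: [0.5, -0.1977, 0.0987]
eef_rot: [-1.22, 1.191, -1.193]
force: [-0.1, -2.2, 2.5]
grip_width: 0.0197
```

Call:
drive_tool([
  {"claw": 10, "dx": -0.3, "dy": 0.5, "dz": -1.4, "turn": 0},
  {"claw": 10, "dx": -0.2, "dy": 0, "dz": -1.4, "turn": 0},
  {"claw": 10, "dx": 0, "dy": 0, "dz": 0, "turn": 0},
  {"claw": 10, "dx": 0, "dy": 0, "dz": 0, "turn": 0},
])

```text
time: 13.45
tool_pos: [0.4975, -0.1971, 0.0983]
eef_rot: [-1.219, 1.191, -1.193]
force: [1.6, -1.0, 3.4]
grip_width: 0.0197
```

Call:
drive_tool([
  {"claw": 10, "dx": 0.2, "dy": 0.2, "dz": -1.3, "turn": 0},
  {"claw": 10, "dx": 0.2, "dy": 0, "dz": -1.3, "turn": 0},
  {"claw": 10, "dx": 0, "dy": 0, "dz": 0, "turn": 0},
  {"claw": 10, "dx": 0, "dy": 0, "dz": 0, "turn": 0},
])

```text
time: 13.78
tool_pos: [0.4926, -0.1969, 0.097]
eef_rot: [-1.221, 1.195, -1.19]
force: [0.6, 0.3, -0.3]
grip_width: 0.0198
```

The force has vanished and z has dropped to 97.0 mm with a sideways jump, so the foot has probably found the hole at about (492.6, −196.9). Testing gently downward.

Call:
drive_tool([
  {"claw": 10, "dx": 0, "dy": 0.5, "dz": 0, "turn": 0},
  {"claw": 10, "dx": 0, "dy": 0.5, "dz": 0, "turn": 0},
  {"claw": 10, "dx": 0, "dy": 0, "dz": 0, "turn": 0},
  {"claw": 10, "dx": 0, "dy": 0, "dz": 0, "turn": 0},
])

```text
time: 14.12
tool_pos: [0.4937, -0.1974, 0.0965]
eef_rot: [-1.22, 1.193, -1.192]
force: [-0.5, -0.2, -0.2]
grip_width: 0.0197
```

```bash
python3 st.py
```

```text
t 14.12 pos [ 493.7 -197.4   96.5] F [-0.52 -0.2  -0.17] T [ 0.05  0.01 -0.  ] w 19.7
[[0.023, -0.001, 1.0], [-1.0, 0.0, 0.023], [-0.0, -1.0, -0.001]]
```

Call:
drive_tool([
  {"claw": 10, "dx": 0, "dy": 0.8, "dz": 0, "turn": 0},
  {"claw": 10, "dx": 0, "dy": 0.8, "dz": 0, "turn": 0},
  {"claw": 10, "dx": 0, "dy": 0.8, "dz": 0, "turn": 0},
  {"claw": 10, "dx": 0, "dy": 0, "dz": 0, "turn": 0},
  {"claw": 10, "dx": 0, "dy": 0, "dz": 0, "turn": 0},
])

```text
time: 14.53
tool_pos: [0.4941, -0.1975, 0.0943]
eef_rot: [-1.22, 1.193, -1.192]
force: [-0.5, 0.6, -1.2]
grip_width: 0.0196
```

Call:
drive_tool([
  {"claw": 10, "dx": 0, "dy": 1, "dz": 0, "turn": 0},
  {"claw": 10, "dx": 0, "dy": 1, "dz": 0, "turn": 0},
  {"claw": 10, "dx": 0, "dy": 1, "dz": 0, "turn": 0},
  {"claw": 10, "dx": 0, "dy": 1, "dz": 0, "turn": 0},
  {"claw": 10, "dx": 0, "dy": 0, "dz": 0, "turn": 0},
  {"claw": 10, "dx": 0, "dy": 0, "dz": 0, "turn": 0},
])

```text
time: 15.03
tool_pos: [0.4941, -0.1976, 0.0903]
eef_rot: [-1.22, 1.193, -1.192]
force: [-0.4, -0.2, -1.3]
grip_width: 0.0198
```

Call:
drive_tool([
  {"claw": 10, "dx": 0, "dy": 1, "dz": 0, "turn": 0},
  {"claw": 10, "dx": 0, "dy": 1, "dz": 0, "turn": 0},
  {"claw": 10, "dx": 0, "dy": 1, "dz": 0, "turn": 0},
  {"claw": 10, "dx": 0, "dy": 1, "dz": 0, "turn": 0},
  {"claw": 10, "dx": 0, "dy": 1, "dz": 0, "turn": 0},
  {"claw": 10, "dx": 0, "dy": 1, "dz": 0, "turn": 0},
  {"claw": 10, "dx": 0, "dy": 0, "dz": 0, "turn": 0},
  {"claw": 10, "dx": 0, "dy": 0, "dz": 0, "turn": 0},
])

```text
time: 15.7
tool_pos: [0.4941, -0.1975, 0.0843]
eef_rot: [-1.22, 1.192, -1.192]
force: [-0.2, -0.6, -1.6]
grip_width: 0.0199
```

Call:
drive_tool([
  {"claw": 10, "dx": 0, "dy": 1, "dz": 0, "turn": 0},
  {"claw": 10, "dx": 0, "dy": 1, "dz": 0, "turn": 0},
  {"claw": 10, "dx": 0, "dy": 1, "dz": 0, "turn": 0},
  {"claw": 10, "dx": 0, "dy": 1, "dz": 0, "turn": 0},
  {"claw": 10, "dx": 0, "dy": 1, "dz": 0, "turn": 0},
  {"claw": 10, "dx": 0, "dy": 1, "dz": 0, "turn": 0},
  {"claw": 10, "dx": 0, "dy": 1, "dz": 0, "turn": 0},
  {"claw": 10, "dx": 0, "dy": 1, "dz": 0, "turn": 0},
  {"claw": 10, "dx": 0, "dy": 0, "dz": 0, "turn": 0},
  {"claw": 10, "dx": 0, "dy": 0, "dz": 0, "turn": 0},
])

```text
time: 16.53
tool_pos: [0.4941, -0.1976, 0.0763]
eef_rot: [-1.22, 1.192, -1.192]
force: [-0.8, 0.8, -0.8]
grip_width: 0.0196
```

Call:
drive_tool([
  {"claw": 10, "dx": 0, "dy": 1, "dz": 0, "turn": 0},
  {"claw": 10, "dx": 0, "dy": 1, "dz": 0, "turn": 0},
  {"claw": 10, "dx": 0, "dy": 1, "dz": 0, "turn": 0},
  {"claw": 10, "dx": 0, "dy": 1, "dz": 0, "turn": 0},
  {"claw": 10, "dx": 0, "dy": 0.8, "dz": 0, "turn": 0},
  {"claw": 10, "dx": 0, "dy": 0, "dz": 0, "turn": 0},
  {"claw": 10, "dx": 0, "dy": 0, "dz": 0, "turn": 0},
])

```text
time: 17.12
tool_pos: [0.4941, -0.1975, 0.0715]
eef_rot: [-1.22, 1.192, -1.192]
force: [-0.4, 0.5, -1.2]
grip_width: 0.0196
```

Call:
drive_tool([
  {"claw": 10, "dx": 0, "dy": 0.5, "dz": 0, "turn": 0},
  {"claw": 10, "dx": 0, "dy": 0.5, "dz": 0, "turn": 0},
  {"claw": 10, "dx": 0, "dy": 0.5, "dz": 0, "turn": 0},
  {"claw": 10, "dx": 0, "dy": 0.5, "dz": 0, "turn": 0},
  {"claw": 10, "dx": 0, "dy": 0, "dz": 0, "turn": 0},
  {"claw": 10, "dx": 0, "dy": 0, "dz": 0, "turn": 0},
])

```text
time: 17.62
tool_pos: [0.4941, -0.1976, 0.0696]
eef_rot: [-1.22, 1.192, -1.192]
force: [-0.2, 0.4, -0.9]
grip_width: 0.02
```

Call:
drive_tool([
  {"claw": 10, "dx": 0, "dy": 0.4, "dz": 0, "turn": 0},
  {"claw": 10, "dx": 0, "dy": 0.4, "dz": 0, "turn": 0},
  {"claw": 10, "dx": 0, "dy": 0, "dz": 0, "turn": 0},
  {"claw": 10, "dx": 0, "dy": 0, "dz": 0, "turn": 0},
])

```text
time: 17.95
tool_pos: [0.4943, -0.1977, 0.069]
eef_rot: [-1.22, 1.192, -1.193]
force: [-0.0, -0.9, 1.4]
grip_width: 0.0193
```

Contact is starting (Fz up 2.5 N at z of 69.0 mm, as expected at the bottom). I'll press a little more to confirm.

Call:
drive_tool([
  {"claw": 10, "dx": 0, "dy": 0.4, "dz": 0, "turn": 0},
  {"claw": 10, "dx": 0, "dy": 0.4, "dz": 0, "turn": 0},
  {"claw": 10, "dx": 0, "dy": 0, "dz": 0, "turn": 0},
  {"claw": 10, "dx": 0, "dy": 0, "dz": 0, "turn": 0},
])

```text
time: 18.28
tool_pos: [0.4944, -0.1977, 0.0682]
eef_rot: [-1.22, 1.192, -1.193]
force: [-0.9, 0.1, 5.1]
grip_width: 0.0197
```

```bash
python3 st.py; python3 - <<'E'
from station import manip, read_camera
import cv2,numpy as np
c=read_camera("side")
cv2.imwrite("pics/p6.png",cv2.resize(c["pixels"][180:330,250:420,::-1],None,fx=4,fy=4))
E
```

```text
t 18.28 pos [ 494.4 -197.7   68.2] F [-0.89  0.14  5.06] T [0.08 0.08 0.04] w 19.7
[[0.023, 0.001, 1.0], [-1.0, -0.0, 0.023], [0.0, -1.0, 0.001]]
```

View pics/p6.png

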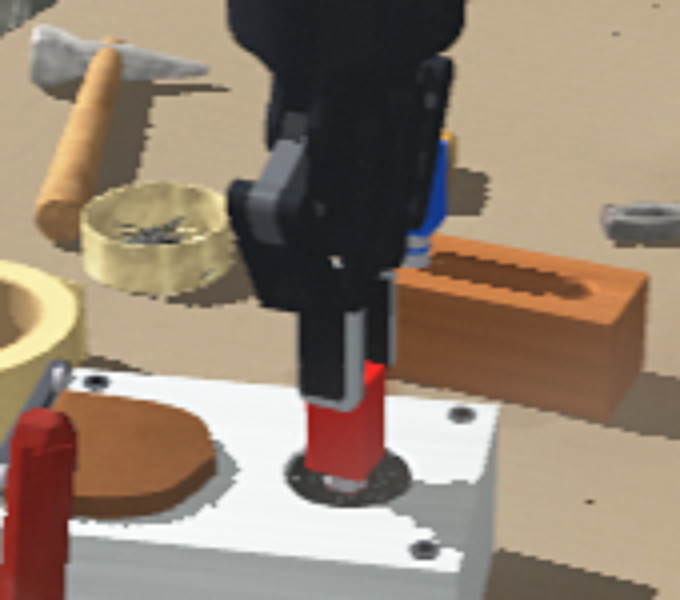

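The head's underside sits just above the seal and the red ring is at seal level, crop (345,483). The bottom has been felt at about 6 N. Relaxing, opening and retreating.

Call:
drive_tool([
  {"claw": 10, "dx": 0, "dy": -0.4, "dz": 0, "turn": 0},
  {"claw": 10, "dx": 0, "dy": 0, "dz": 0, "turn": 0},
  {"claw": 22, "dx": 0, "dy": 0, "dz": 0, "turn": 0},
  {"claw": 26, "dx": 0, "dy": 0, "dz": 0, "turn": 0},
  {"claw": 32, "dx": 0, "dy": 0, "dz": 0, "turn": 0},
  {"claw": 40, "dx": 0, "dy": 0, "dz": 0, "turn": 0},
  {"claw": 50, "dx": 0, "dy": 0, "dz": 0, "turn": 0},
  {"claw": 50, "dx": 0, "dy": 0, "dz": 0, "turn": 0},
  {"claw": 50, "dx": 0, "dy": 0, "dz": 0, "turn": 0},
  {"claw": 50, "dx": 0, "dy": 0, "dz": 0, "turn": 0},
])

```text
time: 19.17
tool_pos: [0.4941, -0.1975, 0.0683]
eef_rot: [-1.22, 1.192, -1.192]
force: [-0.1, 0.2, -0.3]
grip_width: 0.0503
```

```bash
python3 st.py
```

```text
t 19.17 pos [ 494.1 -197.5   68.3] F [-0.07  0.16 -0.27] T [ 0.01 -0.05 -0.02] w 50.3
[[0.023, -0.0, 1.0], [-1.0, 0.0, 0.023], [-0.0, -1.0, -0.0]]
```

Call:
drive_tool([
  {"claw": 50, "dx": 0, "dy": -5, "dz": 0, "turn": 0},
  {"claw": 50, "dx": 0, "dy": -10, "dz": 0, "turn": 0},
  {"claw": 50, "dx": 0, "dy": -15, "dz": 0, "turn": 0},
  {"claw": 50, "dx": 0, "dy": -18, "dz": 0, "turn": 0},
  {"claw": 50, "dx": 0, "dy": -18, "dz": 0, "turn": 0},
  {"claw": 50, "dx": 0, "dy": -18, "dz": 0, "turn": 0},
  {"claw": 50, "dx": 0, "dy": -18, "dz": 0, "turn": 0},
  {"claw": 50, "dx": 0, "dy": -18, "dz": 0, "turn": 0},
  {"claw": 50, "dx": 0, "dy": -10, "dz": 0, "turn": 0},
  {"claw": 50, "dx": 0, "dy": 0, "dz": 0, "turn": 0},
  {"claw": 50, "dx": 0, "dy": 0, "dz": 0, "turn": 0},
  {"claw": 50, "dx": 0, "dy": 0, "dz": 0, "turn": 0},
])

```text
time: 20.17
tool_pos: [0.4935, -0.1974, 0.1976]
eef_rot: [-1.221, 1.194, -1.191]
force: [0.0, 0.1, -0.5]
grip_width: 0.0501
```

```bash
python3 st.py; python3 - <<'E'
from station import manip, read_camera
from h import *
ims=[]
for n in("side","top"):
    c=read_camera(n); np.savez(f"{n}3.npz",**c); ims.append(c["pixels"][:,:,::-1])
s=load("side3");P=pts(s);h=cv2.cvtColor(s["pixels"],cv2.COLOR_RGB2HSV)
m=cv2.inRange(h,(0,170,110),(6,255,255))|cv2.inRange(h,(174,170,110),(180,255,255))
w=np.zeros_like(m);w[230:320,310:370]=255;m&=w;m&=((s["range_z"]>0)*255).astype(np.uint8)
Q=P[m>0];print(np.percentile(Q,[2,50,98],axis=0).round(4).tolist())
a=cv2.resize(ims[0][200:350,220:420],None,fx=4,fy=4)
cv2.imwrite("pics/p7.png",a);cv2.imwrite("pics/p7t.png",ims[1]);cv2.imwrite("pics/p7s.png",ims[0])
E
```

```text
t 20.17 pos [ 493.5 -197.4  197.6] F [ 0.03  0.12 -0.52] T [-0.02 -0.02 -0.06] w 50.1
[[0.023, -0.001, 1.0], [-1.0, 0.0, 0.023], [-0.0, -1.0, -0.001]]
[[0.4833, -0.2085, 0.0702], [0.4922, -0.1889, 0.0933], [0.5045, -0.1857, 0.1053]]
```

View pics/p7.png

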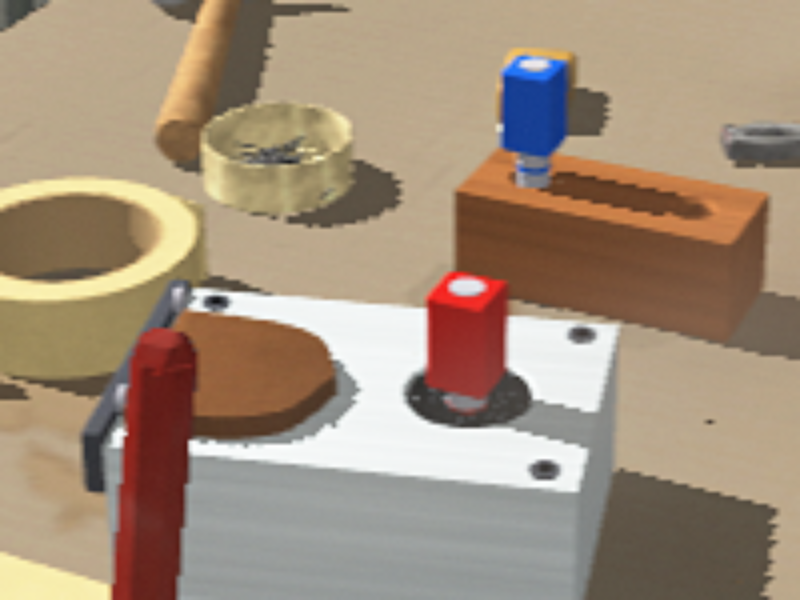

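View pics/p7t.png

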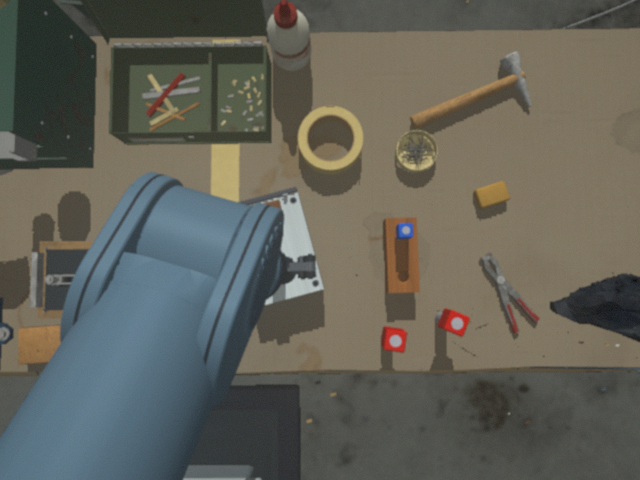

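The pin stands upright: its head top is at about 105 mm and its underside at about 70 mm (home would be 104 and 68), with the ring level at the seal, crop (465,400). Blue pin, tin, tape and lift are unchanged.

```bash
python3 -c "
from station import manip
print(manip.sign_off())"
```

```text
the job is handed in; nothing more can be done
None
```

I pulled the smallest red pin from the rack and fitted it upright in the jig's hidden hole. I then let go and handed the job in at about 20 s of robot time.

- **Finding the hole:** I slid the foot about under the bristles with roughly 3–8 N of pressure. It dropped in about 7–8 mm from the seal's middle. During the first ring of the search the pin lagged up to about 3.5 mm behind the commanded path, so I eased the pressure; the drop-in came after that.
- **Seating:** I lowered it with almost no force and felt the bottom at about 6 N, with the tool at 68–69 mm height, as predicted.
- **Last checks:**
  - The head spans about 70–105 mm above the bench; home would be 68–104 mm, so it agrees within the depth camera's noise.
  - The red ring is level with the seal.
  - The gripper is clear, about 130 mm up.
  - The blue pin, tack tin and tape look unmoved in both views. The lift was checked in the side view, because the arm hid most of it from above.
- **Disagreements:** My first automatic height for the top of the red head read 103 mm against the expected 96, because the disc mask was contaminated. Depth readings (95–98 mm) and the blue pin (98.5 mm) supported 96. The fingers read 19.5 mm on the 22 mm head, yet the grip held.

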